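# Open the combination lock-off on the bench clamp and show the shackle

### The job

The clamp that holds the red cylinder is locked off: turn the lock's red dial back, click by click, until the notch in its black disc lines up with the steel toe of the shackle. Only then pull the shackle straight up out of the yellow lock, without forcing it against the closed disc, and finish still holding it in the gripper, upright, steady and clear above the lock, with its leg ends a hand's breadth (100 mm) above the lock's top. Leave the valve head, gauge, squeeze handle and siphon tube where they are.

Things in the scene. Friction and masses are not known exactly. Their poses are not given: they have to be found in the camera images.
- lock: Fixed: yellow case 70 (x) x 200 (y) x 50 mm high; dark clamp and lying red cylinder (top 133 mm up) beyond its +y end, from y = 140 mm. Origin: centre of the case's underside. y runs from dial to shackle to clamp: dial axis at (0, -60), 13 mm square leg holes, 35 mm deep, at (0, 15) and (0, 75). A 4 mm steel strap lies on the case round the far leg.
- dial (a joint): Dial angle, rad, counter-clockwise from above positive, stops at +-1.8; starts at +0.5 to +1.6. Sprung clicks every 30 degrees (0.524 rad), one at 0, draw the dial to the nearest; turning out of one takes about 0.06 N m. At 0 the notch faces the shackle (+y of the lock) and frees it, but only within about 0.15 either way.
- dial_grip (a point): On the dial's axis at the grip height of its red bar handle, 92 mm above the worktop. Bar 14 mm thick, 44 long, 40 high (top 13 mm above this point), white line on its top at the notch end. This point's y axis points along the bar to the notch and turns with the dial. Under it the black notched disc, radius 42 mm, top 15 mm above the case, notch 20 mm wide.
- dial_notch (a point): The middle of the notch in the black disc, 37 mm from the dial's axis at the disc's top; turns with the dial.
- shackle: Loose steel U, some 140 g, legs down in the lock. Origin: midway between the leg ends (15 mm above the worktop at the start), z up, y as the lock's. Legs 10 mm thick at y = +-30 mm, crossbar 10 mm thick with centre at z = 69. From the -y leg a toe 8 mm wide, at z = 36 to 43, runs to y = -77, under the disc. The legs leave the holes after 35 mm of lift.
- shackle_bar (a point): Middle of the shackle's crossbar, on its centre line: the place to grip, from above, fingers closing across the bar; 84 mm above the worktop at the start.
- valve: Bystander: loose chrome valve head standing upright, 44 mm across, 78 mm tall; origin at the centre of its foot.
- gauge: Bystander: loose brass pressure gauge lying face up, 48 mm across, 18 mm thick; origin under its centre.
- handle: Bystander: loose red steel squeeze handle lying flat, about 190 x 22 x 10 mm; origin under its long straight part.
- siphon: Bystander: black rubber siphon tube stub standing upright, 26 mm across, 60 mm tall; origin at the centre of its foot.
Not all that is in view belongs to the job. What is shaped like the shackle but brown, pink or turquoise is not meant.

How it is judged:
On the way:
1. the dial is turned to its opening click (within 0.2 rad of 0) while the shackle is still down in the lock (value of joint dial between -0.2 and 0.2 rad and height (world z) of shackle below 0.022 m), for 0.2 s.
At the end, for the whole second after the job is handed in: The shackle is held in the gripper's fingers (over 1.5 N), upright within 0.35 rad, at rest (under 0.03 m/s), touching no part of the lock, still above it (origin within 200 mm of the lock's origin on plan), its leg ends over 120 mm above the worktop (70 mm above the case) (height (world z) of shackle above 0.12 m and angle between shackle's own z axis and vertical below 0.35 rad and horizontal distance between shackle and lock below 0.2 m and linear speed of shackle below 0.03 m/s and contact force between the fingers and shackle above 1.5 N and contact force between shackle and lock below 0.2 N); the arm keeps its last pose, push and grip.
It fails at once if the shackle is forced against the lock (over 40 N) (contact force between shackle and lock above 40 N).
It fails at once if a bystander is moved by more than 30 mm (distance of any of valve, gauge, handle, siphon from where it was at the start of the episode above 0.03 m).
It also fails if it takes over 45 s, if anything falls off the work surface, if the arm or the gripper's body presses on something with over 40 N, if the wrist force passes 120 N, or if a joint passes its speed limit or range.

### The arm

A 6-joint arm with a two-finger parallel gripper is mounted at the origin on the work surface. World frame = base frame: x ahead of the robot, y to its left, z up, the work surface at z = 0. Lengths are in m, angles in rad, forces in N, time in s.
With the tool pointing down it reaches from about 0.15 to 0.775 m from the base axis. Payload 6.1 kg.
Tool frame: the origin (TCP) lies midway between the tips of the shut fingers; the grasp point (between the pads) lies 19 mm behind it; z points along the fingers, y is the line along which they close (so a half turn about z gives the same grasp; the last joint's range is limited). The gripper opens to 85 mm and grips with 20 to 120 N. Pads are 22 mm wide; open, the fingers measure 114 mm over their backs; the gripper's body (76 mm by 85 mm) begins 54 mm behind the grasp point. The pads swing forward as they close: fully open they stand 13 mm farther back than shut.
Start: joints at [1.109, 0.126, -0.04, 1.405, 0, 1.571], TCP at [0.234, 0.47, 0.231] pointing down, gripper open.
Joint ranges: [-2.72, 2.72], [-0.95, 1.95], [-1.27, 1.35], [-1.78, 2.02], [-1.46, 1.47], [-3.14, 3.14]. Speed limits (rad/s): [2.39, 2.39, 3.01, 3.14, 3.14, 3.14].

### API

Orientations are given as a unit quaternion [x, y, z, w].
In Python, from cell import r, optics, ticket gives the robot as it stands.
- The arm moves only by the shell command python3 -m handwheel 'ROWS'. ROWS is text: rows parted by semicolons, each of 7 numbers parted by spaces: the turn, a rotation vector about the world's x, y, z in rad, then the shift along the world's x, y, z in m, then the finger opening in m, from 0 to 0.0854. In form: wx wy wz x y z jaw; .... A call has 1 to 20 rows; each row is the pose to reach, as a shift and turn from the pose commanded when the call began; what a row does not reach only later rows make up. A row lasts 1/8 s, in which the tool goes at most 62.5 mm and 10.7 degrees, less where a joint would pass 70% of its speed; a pose out of reach is approached as far as the arm can. A call with a gripper value outside its range is refused whole. The fingers move at their own pace and stop on an object; the grip force is fixed at half the most. Time passes only in rows, so rows that repeat a pose let the fingers close. It gives the time, the measured TCP pose, the force, the opening and the grip force at its end, in the units of the state.
- r.state(): the state, without advancing time (a new reading comes with each control period).
- optics.grab_frame(name): name is "side" or "top" or "wrist"; returns a dict with "color" (400x640x3 uint8, blue, green, red), "vertical_fov" (degrees; the focal length in pixels is half the picture's height over the tangent of half this angle, whatever the lens; pixels are square), "cx", "cy" (the principal point, pixels), "rvec" (rotation vector, rad) and "tvec" (3), from world to camera coordinates, as OpenCV has them; the wrist camera has in their place "T_tool_cam" (4x4, takes a point from camera to tool coordinates, whose origin is the TCP and whose axes are the flange's). Camera axes: x right, y down, z forward; pixel columns grow to the right and rows downward; lengths in m; the calibration is good to about 2 mm. A picture is of the moment at which its call begins: read the wrist's pose just before it. There is no depth.
- ticket.hand_in(): hands the job in; it is judged then, once.
The state is a dict: "clock": time; "joint_positions": joint angles; "joint_vel": joint speeds; "joint_torque": joint torques, N m; "tool_pos": TCP position; "eef_rot": TCP orientation; "ft_force": force on the tool from outside, world axes, zero at the start; "moment": the same for the moment, N m; "grip_width": finger opening in m; "grip_force": force on a finger pad.
Only numpy, scipy, OpenCV 4.12 (cv2) and the standard library are available. Lean on these libraries where they do the work, as an engineer would, in place of code of your own. Each camera call takes 0.05 s, during which the arm holds its last target. There are 200 camera calls.

## Working session

There is one attempt and no reset: what is moved stays moved. The work goes in short steps, Python scripts to look and compute and a shell command to move; the robot and the scene stay as the last step left them, time stands still between calls to the robot, and variables do not carry over. Pictures are saved under pics/ and viewed, at most 10 in all, crops included, and the job is handed in when it is done.

```bash
mkdir -p pics; ls; cat > h.py <<'E'
import numpy as np, cv2
from cell import r, optics, ticket
from scipy.spatial.transform import Rotation as R
def grab(n):
    s=r.state(); f=optics.grab_frame(n); img=f["color"]
    F=img.shape[0]/2/np.tan(np.radians(f["vertical_fov"])/2)
    if "rvec" in f:
        Rm=cv2.Rodrigues(np.array(f["rvec"],float))[0]; t=np.array(f["tvec"],float).ravel()
        Rc=Rm.T; o=-Rm.T@t
    else:
        T=np.array(f["T_tool_cam"]); Rt=R.from_quat(s["eef_rot"]).as_matrix()
        Rc=Rt@T[:3,:3]; o=Rt@T[:3,3]+np.array(s["tool_pos"])
    return dict(img=img,F=F,c=(f["cx"],f["cy"]),R=Rc,o=o)
def ray(g,p):
    d=g["R"]@np.array([(p[0]-g["c"][0])/g["F"],(p[1]-g["c"][1])/g["F"],1]); return d/np.linalg.norm(d)
def plane(g,p,z):
    d=ray(g,p); return g["o"]+d*(z-g["o"][2])/d[2]
def cross(g1,p1,g2,p2):
    d1,d2=ray(g1,p1),ray(g2,p2); A=np.stack([d1,-d2],1)
    s=np.linalg.lstsq(A,g2["o"]-g1["o"],rcond=None)[0]
    a,b=g1["o"]+s[0]*d1,g2["o"]+s[1]*d2; return (a+b)/2,np.linalg.norm(a-b)
def proj(g,X):
    c=g["R"].T@(np.array(X)-g["o"]); return c[:2]/c[2]*g["F"]+np.array(g["c"])
E
python3 - <<'E'
from h import *
import pickle
G={n:grab(n) for n in("top","side","wrist")}
pickle.dump(G,open("g0.pkl","wb"))
for n,g in G.items(): cv2.imwrite(f"pics/{n}0.png",g["img"]); print(n,g["F"],g["c"],g["o"].round(3),g["R"][:,2].round(2))
E
```

```text
pics
top 483.08425252118417 (324.6335829261379, 203.39702011186122) [ 0.378 -0.131  1.325] [ 0.18 -0.   -0.98]
side 440.5519165822036 (323.9287937607473, 199.06083694548573) [0.071 0.444 0.633] [ 0.56 -0.6  -0.57]
wrist 340.7464667720685 (317.7880247821681, 200.30432835926575) [0.166 0.503 0.374] [ 0.26 -0.13 -0.96]
```

View pics/top0.png

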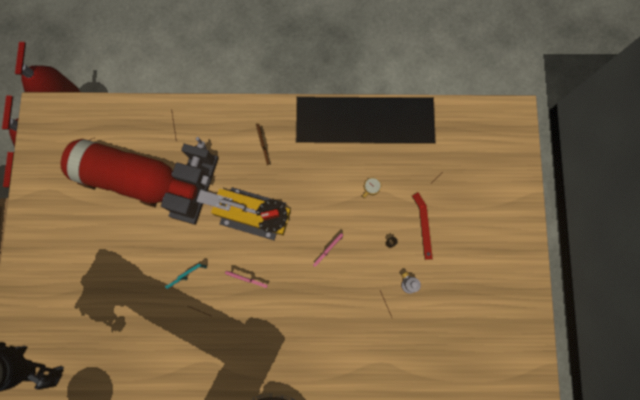

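View pics/side0.png

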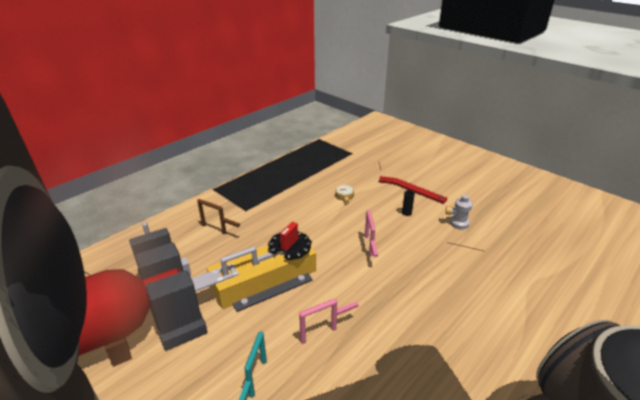

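Top view: the lock's yellow case is at (250,212), its red dial bar at (270,213) and the grey steel shackle at about (222,205). Shackle look-alikes are brown (263,143), pink (328,247) and (246,275), and turquoise (186,273). I choose the steel one in the yellow lock and check it in a close crop.

```bash
python3 - <<'E'
from h import *
import pickle
G=pickle.load(open("g0.pkl","rb"))
a=cv2.resize(G["top"]["img"][170:250,190:300],None,fx=5,fy=5,interpolation=cv2.INTER_CUBIC)
b=cv2.resize(G["side"]["img"][210:310,180:330],None,fx=5,fy=5,interpolation=cv2.INTER_CUBIC)
cv2.imwrite("pics/c1.png",a)
cv2.imwrite("pics/c2.png",b)
g=G["top"]
for p in[(272,213),(222,205),(410,285),(390,240)]: print(p,plane(g,p,.08).round(3))
print(r.state()["eef_rot"])
E
```

```text
(272, 213) [0.582 0.004 0.08 ]
(222, 205) [0.603 0.135 0.08 ]
(410, 285) [ 0.398 -0.351  0.08 ]
(390, 240) [ 0.512 -0.303  0.08 ]
[ 2.28878844e-01  9.73454731e-01 -5.83513114e-04 -1.42972031e-04]
```

View pics/c1.png

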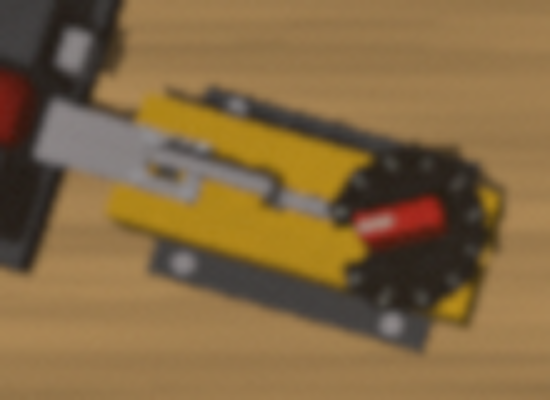

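View pics/c2.png

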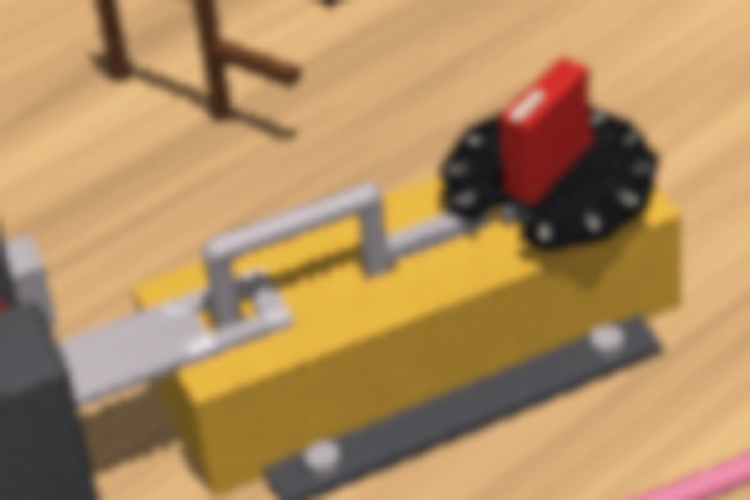

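Crops confirm it: the steel U stands in the yellow case. Its crossbar runs from (223,200) to (245,207) in top and (223,259) to (255,248) in side. The red bar's white end is at (262.4,215.6) in top and (283,232) in side, and the bar is turned about 30° counter-clockwise from the lock's axis.

```bash
python3 - <<'E'
from h import *
import pickle
G=pickle.load(open("g0.pkl","rb")); t,s=G["top"],G["side"]
for n,a,b in[("white",(262.4,215.6),(283,232)),("far",(277.6,211),(295,223.6)),("barfar",(223,200),(223,259)),("barnear",(245,207),(255,248))]:
    print(n,*[np.round(v,4) for v in cross(t,a,s,b)])
# red centroid top & case yellow rect at z=.05
hsv=cv2.cvtColor(t["img"],cv2.COLOR_BGR2HSV)
y=cv2.inRange(hsv,(20,150,90),(32,255,255)); y[:170]=0;y[250:]=0;y[:,:190]=0;y[:,310:]=0
c=np.vstack(cv2.findContours(y,0,2)[0]); print(cv2.minAreaRect(c))
P=[plane(t,p,.05)[:2] for p in cv2.boxPoints(cv2.minAreaRect(c))]; print(np.round(P,4))
E
```

```text
white [0.5714 0.0258 0.1081] 0.0021
far [ 0.5831 -0.0133  0.1002] 0.0021
barfar [0.6166 0.1337 0.0828] 0.0031
barnear [0.5977 0.0749 0.0836] 0.0018
((250.7098846435547, 210.86630249023438), (76.14696502685547, 27.996240615844727), 16.313854217529297)
[[ 0.5846  0.172 ]
 [ 0.6582  0.1542]
 [ 0.6004 -0.044 ]
 [ 0.5279 -0.0243]]
```

```bash
python3 -m handwheel '0 0 -0.87 0.343 -0.463 0 0.0854; 0 0 -0.87 0.343 -0.463 0 0.0854; 0 0 -0.87 0.343 -0.463 0 0.0854; 0 0 -0.87 0.343 -0.463 0 0.0854; 0 0 -0.87 0.343 -0.463 0 0.0854; 0 0 -0.87 0.343 -0.463 0 0.0854; 0 0 -0.87 0.343 -0.463 0 0.0854; 0 0 -0.87 0.343 -0.463 0 0.0854; 0 0 -0.87 0.343 -0.463 0 0.0854; 0 0 -0.87 0.343 -0.463 0 0.0854; 0 0 -0.87 0.343 -0.463 0 0.0854; 0 0 -0.87 0.343 -0.463 0 0.0854; 0 0 -0.87 0.343 -0.463 0 0.0854; 0 0 -0.87 0.343 -0.463 0 0.0854'
python3 - <<'E'
from h import *
import pickle
g=grab("wrist"); pickle.dump(g,open("g1.pkl","wb")); cv2.imwrite("pics/w1.png",g["img"])
s=r.state(); print(s["tool_pos"],s["joint_positions"],s["ft_force"],g["o"])
for n,X in dict(dial=(.577,.0065,.105),disc=(.577,.0065,.065),bar=(.606,.107,.084)).items(): print(n,proj(g,X))
E
```

```text
clock: 1.9
tool_pos: [0.5765, 0.008, 0.2317]
eef_rot: [0.617, 0.787, 0.0, 0.0]
ft_force: [0.2, 0.2, 0.5]
grip_width: 0.085
grip_force: 0.0
[0.57659716 0.0078451  0.23165534] [1.35953338e-02 2.24590796e-01 7.99213231e-02 1.42563420e+00
 1.89033447e-05 1.34403766e+00] [ 0.0947524 -0.1363414  0.5157425] [0.5583268 0.0806266 0.3754937]
dial [317.79873633 192.02987598]
disc [317.7267382  180.41509828]
bar [382.49560137  76.4991933 ]
```

View pics/w1.png

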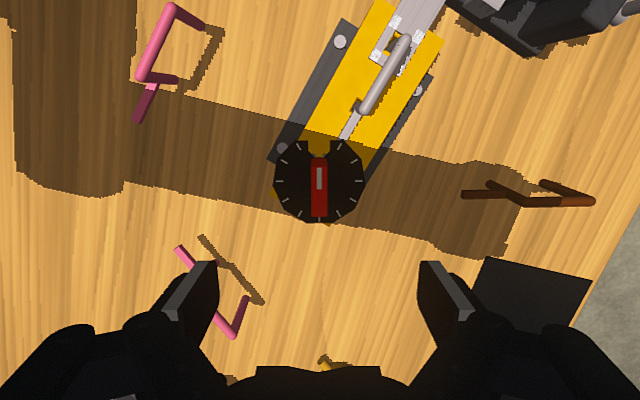

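The wrist view shows the red bar at (319,187), upright in the image with its notch up, so it lies square between the pads. The crossbar runs from (363,105) to (405,40) and the toe is at (347,130), roughly 30° from the notch. Now the fine measurement.

```bash
python3 - <<'E'
from h import *
import pickle
g=pickle.load(open("g1.pkl","rb")); t=pickle.load(open("g0.pkl","rb"))["top"]
h=cv2.cvtColor(g["img"],cv2.COLOR_BGR2HSV)
m=((h[...,0]<8)|(h[...,0]>172))&(h[...,1]>150)&(h[...,2]>60); m=m.astype(np.uint8)*255
m[:145]=0;m[230:]=0;m[:,:290]=0;m[:,350:]=0
m=cv2.morphologyEx(m,cv2.MORPH_CLOSE,np.ones((9,9)))
rc=cv2.minAreaRect(np.vstack(cv2.findContours(m,0,2)[0]));print("red",rc)
dark=((h[...,2]<45)).astype(np.uint8)*255; dark[:135]=0;dark[228:]=0;dark[:,:262]=0;dark[:,375:]=0
dark=cv2.morphologyEx(dark,cv2.MORPH_OPEN,np.ones((5,5)))
n,l,st,ce=cv2.connectedComponentsWithStats(dark);i=1+st[1:,4].argmax()
c=np.vstack(cv2.findContours((l==i).astype(np.uint8),0,2)[0]); d=cv2.minEnclosingCircle(c);print("disc",st[i],d,plane(g,d[0],.065))
# crossbar: grey, low sat
k=((h[...,1]<40)&(h[...,2]>70)&(h[...,2]<215)).astype(np.uint8)*255
k[:30]=0;k[118:]=0;k[:,:352]=0;k[:,415:]=0
n,l,st,ce=cv2.connectedComponentsWithStats(k);print(st[1:][st[1:,4]>60])
a,b=(363,105),(404,40)
A,B=[plane(g,p,.087) for p in(a,b)];print(A,B,(A+B)/2,np.degrees(np.arctan2(*(B-A)[:2])))
# height: triangulate ends with top view
for p,q in((a,(245,207)),(b,(223,200))): print(cross(g,p,t,q))
for p in((318,158),(318,217)): print(plane(g,p,.105))
# triangulated height of bar's white end
print(cross(g,(319,157),t,(262.4,215.6)),cross(g,(319,216),t,(277.6,211)))
E
```

```text
red ((319.0, 187.0), (58.0, 16.0), 90.0)
disc [ 269  141   49   82 2390] ((299.4358215332031, 182.3716583251953), 42.43415451049805) [0.56077974 0.00058041 0.065     ]
[[ 372   30   23   23  213]
 [ 352   30   63   88 1355]
 [ 400   97   15   21  114]]
[0.5964684  0.08197707 0.087     ] [0.61389035 0.13616066 0.087     ] [0.60517937 0.10906887 0.087     ] 17.824436297685224
(array([0.60391326, 0.08192351, 0.03853553]), np.float64(0.002132320778383289))
(array([ 0.65891486,  0.18092825, -0.14542479]), np.float64(0.0005113058238004176))
[0.57041017 0.03400974 0.105     ]
[ 0.58238404 -0.01471238  0.105     ]
(array([0.57390025, 0.02963426, 0.07700935]), np.float64(0.0034081068582845243)) (array([ 0.58291762, -0.01323082,  0.10620449]), np.float64(7.795070586414747e-05))
```

```bash
python3 -m handwheel '0 0 0 0 0 -0.06 0.06; 0 0 0 0 0 -0.11 0.06; 0 0 0 0 0 -0.14 0.06; 0 0 0 0 0 -0.157 0.06; 0 0 0 0 0 -0.157 0.06; 0 0 0 0 0 -0.157 0; 0 0 0 0 0 -0.157 0; 0 0 0 0 0 -0.157 0; 0 0 0 0 0 -0.157 0; 0 0 0 0 0 -0.157 0; 0 0 0 0 0 -0.157 0; 0 0 0 0 0 -0.157 0'
```

```text
clock: 3.45
tool_pos: [0.5778, 0.007, 0.0757]
eef_rot: [0.618, 0.786, 0.001, 0.001]
ft_force: [-1.1, -0.1, 6.0]
grip_width: 0.0131
grip_force: 58.9
```

```bash
python3 -m handwheel '0 0 -0.1 0 0 0 0; 0 0 -0.2 0 0 0 0; 0 0 -0.3 0 0 0 0; 0 0 -0.4 0 0 0 0; 0 0 -0.5 0 0 0 0; 0 0 -0.53 0 0 0 0; 0 0 -0.53 0 0 0 0; 0 0 -0.53 0 0 0 0'
```

```text
clock: 4.45
tool_pos: [0.5775, 0.007, 0.0756]
eef_rot: [0.802, 0.597, 0.001, 0.001]
ft_force: [-1.1, -0.1, 6.1]
grip_width: 0.0133
grip_force: 59.1
```

```bash
python3 -m handwheel '0 0 0 0 0 0 0.06; 0 0 0 0 0 0 0.06; 0 0 0 0 0 0 0.06; 0 0 0 0 0 0 0.06; 0 0 0 0 0 0.06 0.06; 0 0 0 0 0 0.12 0.06; 0 0 0 0 0 0.155 0.06; 0 0 0 0 0 0.155 0.06; 0 0 0 0 0 0.155 0.06'
python3 - <<'E'
from h import *
import pickle
g=grab("wrist"); pickle.dump(g,open("g2.pkl","wb")); cv2.imwrite("pics/w2.png",cv2.resize(g["img"][0:240,200:520],None,fx=2.4,fy=2.4))
print(g["o"])
E
```

```text
clock: 5.58
tool_pos: [0.5767, 0.007, 0.2284]
eef_rot: [0.802, 0.597, -0.0, -0.0]
ft_force: [-0.1, -0.4, -0.5]
grip_width: 0.0597
grip_force: 0.0
[0.59821092 0.07858659 0.37215655]
```

View pics/w2.png

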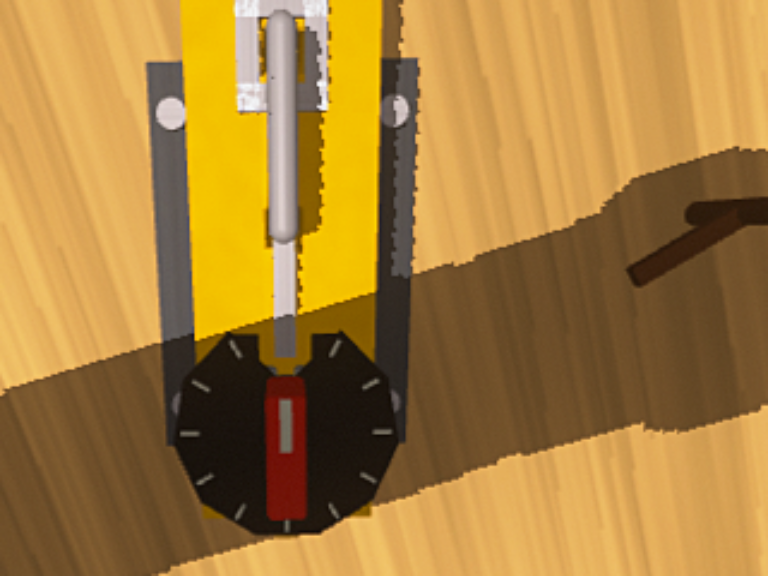

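The notch at crop (286,355) now straddles the steel toe, and the bar lies along the lock axis, so the dial is at 0. The crossbar runs from crop (283,240) to (280,12), in line with the tool's plane.

```bash
python3 - <<'E'
from h import *
import pickle
g=pickle.load(open("g2.pkl","rb"))
P=[plane(g,(x/2.4+200,y/2.4),.085) for x,y in((283.5,242),(281,10))]
print(P,np.linalg.norm(P[0]-P[1]),sum(P)/2, sum(P)/2-np.array(r.state()["tool_pos"]), np.degrees(np.arctan2(*(P[1]-P[0])[:2])))
s=r.state();print(R.from_quat(s["eef_rot"]).as_matrix()[:,1])
E
```

```text
[array([0.5972891 , 0.07428662, 0.085     ]), array([0.61645207, 0.14110031, 0.085     ])] 0.06950747143822131 [0.60687058 0.10769346 0.085     ] [ 0.03049043  0.10071049 -0.14281582] 16.003528117199554
[ 0.95795471 -0.28691195 -0.0020775 ]
```

```bash
python3 -m handwheel '0 0 0.01 0.015 0.05 0 0.05; 0 0 0.01 0.03 0.1 0 0.05; 0 0 0.01 0.03 0.1 0 0.05; 0 0 0.01 0.03 0.1 -0.06 0.05; 0 0 0.01 0.03 0.1 -0.11 0.05; 0 0 0.01 0.03 0.1 -0.145 0.05; 0 0 0.01 0.03 0.1 -0.162 0.05; 0 0 0.01 0.03 0.1 -0.162 0.05; 0 0 0.01 0.03 0.1 -0.162 0; 0 0 0.01 0.03 0.1 -0.162 0; 0 0 0.01 0.03 0.1 -0.162 0; 0 0 0.01 0.03 0.1 -0.162 0; 0 0 0.01 0.03 0.1 -0.162 0; 0 0 0.01 0.03 0.1 -0.162 0'
```

```text
clock: 7.38
tool_pos: [0.6079, 0.1071, 0.069]
eef_rot: [0.799, 0.601, 0.001, 0.001]
ft_force: [-0.1, -0.8, 5.3]
grip_width: 0.0075
grip_force: 58.6
```

```bash
python3 -m handwheel '0 0 0 0 0 0.002 0; 0 0 0 0 0 0.004 0; 0 0 0 0 0 0.007 0; 0 0 0 0 0 0.010 0; 0 0 0 0 0 0.010 0'
```

```text
clock: 8.0
tool_pos: [0.6071, 0.107, 0.0776]
eef_rot: [0.799, 0.601, 0.0, 0.0]
ft_force: [-0.3, -0.5, -0.7]
grip_width: 0.0077
grip_force: 58.5
```

```bash
python3 -m handwheel '0 0 0 0 0 0.007 0; 0 0 0 0 0 0.014 0; 0 0 0 0 0 0.021 0; 0 0 0 0 0 0.028 0; 0 0 0 0 0 0.036 0; 0 0 0 0 0 0.05 0; 0 0 0 0 0 0.07 0; 0 0 0 0 0 0.09 0; 0 0 0 0 0 0.11 0; 0 0 0 0 0 0.122 0; 0 0 0 0 0 0.127 0; 0 0 0 0 0 0.127 0; 0 0 0 0 0 0.127 0; 0 0 0 0 0 0.127 0'
python3 - <<'E'
from h import *
g=grab("side"); w=grab("wrist")
cv2.imwrite("pics/s3.png",np.vstack([cv2.resize(g["img"][120:320,130:370],None,fx=2,fy=2)]))
cv2.imwrite("pics/s3f.png",g["img"])
s=r.state();print(s["tool_pos"],s["ft_force"],s["grip_width"],s["grip_force"])
E
```

```text
clock: 9.75
tool_pos: [0.6066, 0.1069, 0.2036]
eef_rot: [0.799, 0.601, -0.001, -0.0]
ft_force: [0.1, 0.7, -0.7]
grip_width: 0.0077
grip_force: 58.5
[0.60672373 0.10696952 0.20384862] [ 0.37170964 -0.24521937 -1.32724201] 0.007932323909848726 58.48924398422241
```

View pics/s3.png

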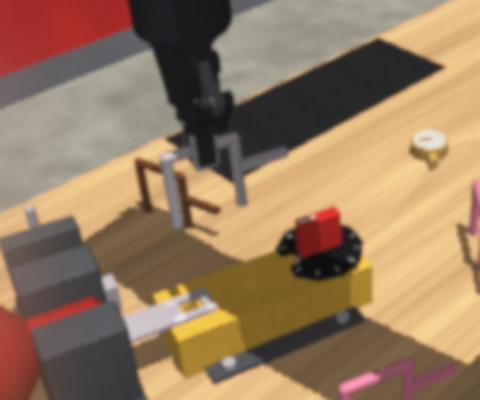

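The steel shackle hangs upright in the fingers, clear of the lock. Its leg ends are at crop (177,226) and (242,203), and the dial still points at the clamp. I check the leg-end height, then hand in.

```bash
python3 - <<'E'
from h import *
g=grab("side")
for p,y in(((177,226),.1077+.029),((242,203),.1077-.029)):
    d=ray(g,(p[0]/2+130,p[1]/2+120)); X=g["o"]+d*(y-g["o"][1])/d[1]; print(X.round(3))
    if y>.12: zs=X[2]
s=r.state(); print(s["clock"],max(abs(np.array(s["joint_vel"]))))
if .13<zs<.17: print(ticket.hand_in())
E
```

```text
[0.614 0.137 0.148]
[0.596 0.079 0.15 ]
9.9 0.00463184856915288
the job is handed in; nothing more can be done
None
```

I turned the dial one click back to 0, lifted the shackle straight out of the lock, and handed the job in with the shackle held upright, its leg ends about 100 mm above the lock's top; no verdict was returned.

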